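# Latch the long column into its cradle

## Robot

A 6-joint arm with a two-finger parallel gripper is mounted at the origin on a cart in front of the work surface, level with it; the furniture and walls round the work are solid. World frame = base frame: x ahead of the robot, y to its left, z up, the work surface at z = 0. Lengths are in m, angles in degrees, forces in N, time in s.
With the tool pointing down it reaches from about 0.35 to 0.875 m from the base axis. Payload 4.2 kg.
Tool frame: the origin (TCP) lies midway between the tips of the shut fingers; the grasp point (between the pads) lies 19 mm behind it; z points along the fingers, y is the line along which they close (so a half turn about z gives the same grasp; the last joint's range is limited). The gripper opens to 87 mm and grips with 3 to 60 N. Pads are 19 mm wide; open, the fingers measure 117 mm over their backs; the gripper's body (75 mm by 190 mm) begins 51 mm behind the grasp point.
Start: joints at [-52.277, 22.042, 0.453, 0, -68.411, -14.817], TCP at [0.243, -0.576, 0.223] pointing down, gripper open.
Joint ranges: [-179.83, 179.83], [-69.29, 118.12], [-61.27, 80.66], [-181.25, 117.63], [-171.15, -9.14], [-177.46, 177.46]. Speed limits (degrees/s): [159.86, 159.86, 180, 180, 180, 180].

## Interface

Orientations are given as a 3x3 rotation matrix whose columns are the frame's x, y, z axes.
In Python, from station import r, optics gives the robot as it stands (r), with the cameras (optics).
- The arm moves only by the tool steer_hand, called after "Emit:" as name(argument=value, ...) on one line, values as JSON. Schema: {"type":"object","properties":{"increments":{"type":"array","items":{"type":"object","properties":{"finger_gap":{"type":"number"},"sx":{"type":"number"},"sy":{"type":"number"},"sz":{"type":"number"},"wx":{"type":"number"},"wy":{"type":"number"},"wz":{"type":"number"}},"additionalProperties":false,"required":["finger_gap"]},"minItems":1,"maxItems":8},"only":{"type":"string"},"quiet":{"type":"boolean"},"lines":{"type":"string"}},"required":["increments"],"additionalProperties":false}. increments is a list of rows, 1 to 8 of them, each an object with the fields finger_gap (the opening from 0.0 (shut) to 1.0 (fully open)), sx, sy, sz (the shift in parts of the range, where 1.0 means 1 m), wx, wy, wz (a rotation vector in shares of 120 degrees (1.0 is 120 degrees)); a field left out counts as zero (the opening has to be given); each row is the pose to reach, as a shift and turn from the pose commanded when the call began, along the tool's axes at that moment; what a row does not reach only later rows make up. A row lasts 1/10 s, in which the tool goes at most 0.05 m and 8.59 degrees, less where a joint would pass 70% of its speed; a pose out of reach is approached as far as the arm can. The fingers move at their own pace and stop on an object; the grip force is fixed at half the most. Time passes only in rows, so rows that do not move let the fingers close. The tool returns the time, the measured TCP pose, the force, the opening and the grip force at its end. only (a regular expression) keeps the lines of the reply that match it, lines (a string "A,B") keeps lines A to B, and quiet returns only ok. A shift or turn number past 1, either way, is cut back to 1. Input that does not fit is refused with a message, and nothing moves.
- r.sense(): the state, without advancing time (a new reading comes with each control period).
- optics.capture(name): name is "scene" or "side" or "wrist"; returns a dict with "pixels" (384x512x3 uint8, red, green, blue), "z_map" (384x512 float32, m along the optical axis (not along the pixel's ray), 0 where there is no reading), "K" (3x3 intrinsics, pixels), "world_from_camera" (4x4, takes a point from camera to world coordinates). Camera axes: x right, y up, looking along -z (the intrinsics and any distortion apply to the point x, -y, -z); pixel columns grow to the right and rows downward; lengths in m; the calibration is good to about 2 mm. The wrist camera is an equidistant fisheye: a pixel r from the principal point sees the ray r / f radians off the axis. A picture is of the moment at which its call begins.
- r.finish_job(): hands the job in; it is judged then, once.
The state is a dict: "time_s": time; "joints": joint angles; "joint_velocities": joint speeds; "effort": joint torques, N m; "tcp_pos": TCP position; "ee_rot": TCP orientation; "wrist_force": force on the tool from outside, world axes, zero at the start; "moment": the same for the moment, N m; "gripper_width": opening from 0.0 (shut) to 1.0 (fully open); "gripper_force": force on a finger pad.
Only numpy, scipy, OpenCV 4.12 (cv2) and the standard library are available. Lean on these libraries where they do the work, as an engineer would, in place of code of your own. Each camera call takes 0.05 s, during which the arm holds its last target. There are 200 camera calls.

## Task

Draw the longer of the two steel columns out of the rack by its protruding end, lay it on the bench and let go, then take it again by the middle of its tube and seat it fully in both pockets of the cradle. Then lift the cradle's latch bar by its ball knob over the keeper's lip, swing it across the column and let it drop fully into the keeper's notch. Leave the short column in the rack.

Things in the scene. Friction and masses are not known exactly. Their poses are not given: they have to be found in the camera images.
- long_column_mid (a point): Centre of the long steel column: 177 mm long along its y (ends alike), tube 11 mm thick; end fittings 18 mm wide, 16 mm high, spanning 59-79 mm from the centre. 0.11-0.21 kg. The centre is 8 mm above what it lies on. It starts in either bay of the rack, one fitting and 8 mm of tube outside the mouth (38 mm in all); pulled by that fitting it slides out straight.
- short_column_mid (a point): Centre of the short column: same make, 127 mm long, in the other bay, sticking out only about 13 mm. Must stay there.
- rack: Fixed low rack, 150 mm deep (x), 126 wide (y), 28 high; origin: centre of its underside. Two bays along x, at y = +40 and -40 mm, 24 mm wide, 22 high, open below to the bench and at the mouth (the -x face, x = -75 mm), closed at the back.
- cradle: Fixed cradle, base plate 8 mm thick, 215 (x) by 196 mm (y); origin: centre of its underside. The column lies along y in two white saddles at y = +-69 mm: floors 26 mm high, pockets 25 mm wide, cheeks 38 high, 52 over all in x, no room for fingers there; the tube is free between (|y| < 57). End forks at y = +-83.5 leave 4.5 mm of play lengthwise either way.
- cradle_seat (a point): Where the seated column's centre belongs: cradle x = y = 0, 34 mm above the bench; cradle axes, the column's y lies along y (either way round).
- latch_pivot (a point): Pivot of the latch bar, on a post at cradle x = +85 mm, y = 0, 48 mm above the bench; axes of the cradle.
- keeper_notch (a point): Middle of the keeper's notch at cradle x = -70 mm, y = 0, 43 mm above the bench, the level of the latched bar's underside; cradle axes. Steel block 18 mm thick in x; on the -y side a lip rises 12.5 mm above this level, on the +y side a back stop rises 28.5 mm. Notch 22 mm wide.
- latch_knob (a point): Centre of the black ball knob, 24 mm across, on a 10 mm stem near the free end of the latch bar: 195 mm from the pivot along the bar, 34 mm above its centre line. Bar steel, 14 mm wide, 10 high, 0.14 kg, centre line level 48 mm above the bench when down. x points from knob to pivot along the bar.
- bar_swing (a joint): Swing of the bar about the vertical through the pivot, rad: 0 = across the column, knob towards cradle -x; 1.57 = parallel to the column, knob towards cradle -y. Light friction holds it where it is left. The keeper's lip stops the bar unless it is lifted.
- bar_lift (a joint): Lift of the bar about the level axis through the pivot, rad: 0 = level, on its stop or in the notch; positive = free end raised, up to 0.7. It falls by its own weight. The bar clears the lip above about 0.09 (knob raised 18 mm) and clears the seated column at any lift.

How it is judged (in metres and radians):
On the way, in this order (a step that is already met when the one before it is completed fails the run):
1. the long column lies on the bench, wholly out of the rack and let go (height (world z) of long_column_mid below 0.014 m and (x of long_column_mid in the frame of rack below -0.15 m or x of long_column_mid in the frame of rack above 0.15 m or y of long_column_mid in the frame of rack below -0.075 m or y of long_column_mid in the frame of rack above 0.075 m) and contact force between the fingers and long_column below 0.05 N and linear speed of long_column below 0.02 m/s), for 0.2 s.
2. the long column is seated in both cradle pockets and let go, with the latch bar still open (distance between long_column_mid and cradle_seat below 0.009 m and z of long_column_mid in the frame of cradle_seat below 0.003 m and angle between the y axis of long_column_mid and the y axis of cradle, either way round below 0.06 rad and contact force between the fingers and long_column below 0.05 N and value of joint bar_swing above 0.3 rad), for 0.2 s.
3. the latch bar is lifted above the lip of the keeper (value of joint bar_lift above 0.075 rad).
At the end, for the whole second after the job is handed in: The latch bar is down in the keeper's notch (swing below 0.06 rad, lift below 0.03 rad), and the long column lies at rest under it in both pockets (centre within 9 mm of the seat and not more than 3 mm high, axis within 0.06 rad of the cradle's) (value of joint bar_swing below 0.06 rad and value of joint bar_lift below 0.03 rad and distance between long_column_mid and cradle_seat below 0.009 m and z of long_column_mid in the frame of cradle_seat below 0.003 m and angle between the y axis of long_column_mid and the y axis of cradle, either way round below 0.06 rad and linear speed of long_column below 0.02 m/s); the robot touches nothing.
It fails at once if the short column is shifted more than 25 mm (distance of short_column_mid from where it was at the start of the episode above 0.025 m).
It also fails if it takes over 61 s, if anything falls off the work surface, if the arm or the gripper's body presses on something with over 40 N, if the wrist force passes 120 N, or if a joint passes its speed limit or range.

## Working session

There is one attempt and no reset: what is moved stays moved. The work goes in short steps, Python scripts to look and compute and a tool call to move; the robot and the scene stay as the last step left them, time stands still between calls to the robot, and variables do not carry over. Pictures are saved under pics/ and viewed, at most 12 in all, crops included, and the job is handed in when it is done.

```bash
ls; mkdir -p pics; python3 - <<'E'
from station import r, optics
import cv2,numpy as np
s=r.sense();print(s['time_s'],s['tcp_pos'],s['ee_rot'])
for n in("scene","side"):
    c=optics.capture(n);np.savez(f'pics/{n}0.npz',**c);cv2.imwrite(f'pics/{n}0.png',cv2.cvtColor(c['pixels'],cv2.COLOR_RGB2BGR));print(n,c['K'],c['world_from_camera'])
a=[cv2.imread(f'pics/{n}0.png') for n in("scene","side")]
E
```

```text
pics
station.py
0.0 [ 0.24305222 -0.57515399  0.22146947] [[-9.21221453e-01 -3.89037585e-01 -8.89649954e-04]
 [-3.89038599e-01  9.21219353e-01  1.96779896e-03]
 [ 5.40149996e-05  2.15888679e-03 -9.99997668e-01]]
scene [[430.5107554    0.         251.47426993]
 [  0.         430.5107554  192.79117146]
 [  0.           0.           1.        ]] [[ 0.88500376  0.25117195 -0.39202167  0.03781645]
 [-0.46532479  0.50525932 -0.72676396 -1.01705355]
 [ 0.01552988  0.82560624  0.56403294  0.86389112]
 [ 0.          0.          0.          1.        ]]
side [[346.91264163   0.         258.95893687]
 [  0.         346.91264163 199.80077491]
 [  0.           0.           1.        ]] [[-0.99884457 -0.01182203  0.04658063  0.61623701]
 [ 0.04306879 -0.65023534  0.75851109  0.7970236 ]
 [ 0.02132123  0.75964086  0.6499932   0.74484651]
 [ 0.          0.          0.          1.        ]]
```

View pics/scene0.png

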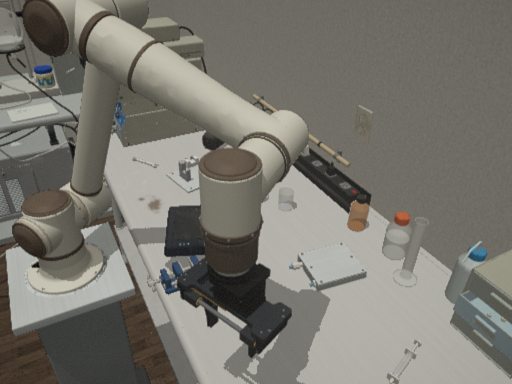

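View pics/side0.png

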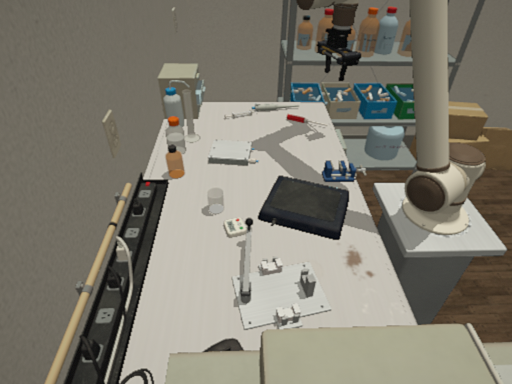

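The side view shows the rack at about (232,150) with column ends near (252,157), and the cradle at (280,292) with the latch knob at (249,222). In the scene view the rack is at (332,265) and the column ends at (297,266) and (308,283).

```bash
cat > h.py <<'E'
import numpy as np,cv2
def load(n): return np.load(f'pics/{n}.npz')
def ray(c,u,v,fish=False):
    K=c['K'];M=c['world_from_camera'];x=(u-K[0,2])/K[0,0];y=(v-K[1,2])/K[1,1]
    if fish:
        t=np.hypot(x,y);d=np.array([x/t*np.sin(t),-y/t*np.sin(t),-np.cos(t)])
    else: d=np.array([x,-y,-1.])
    return M[:3,3],M[:3,:3]@d
def at_z(c,u,v,z,fish=False):
    o,d=ray(c,u,v,fish);return o+d*(z-o[2])/d[2]
def dep(c,u,v):
    o,d=ray(c,u,v);return o+d*c['z_map'][int(round(v)),int(round(u))]
def tri(*cs):
    A=0;b=0
    for o,d in cs:
        d=d/np.linalg.norm(d);P=np.eye(3)-np.outer(d,d);A=A+P;b=b+P@o
    p=np.linalg.solve(A,b);return p,[np.linalg.norm((np.eye(3)-np.outer(d,d)/(d@d))@(p-o)) for o,d in cs]
def crop(c,u,v,w,h,s):
    im=c['pixels'][v:v+h,u:u+w];return cv2.cvtColor(cv2.resize(im,None,fx=s,fy=s,interpolation=cv2.INTER_CUBIC),cv2.COLOR_RGB2BGR)
E
python3 - <<'E'
from h import *
sc,sd=load('scene0'),load('side0')
m=np.vstack([np.hstack([crop(sc,280,230,100,75,4),crop(sd,190,120,100,75,4)]),np.hstack([crop(sc,140,130,100,75,4),crop(sd,220,210,120,120,2.5)[:300]]) if 0 else np.hstack([crop(sc,150,140,100,75,4),cv2.resize(crop(sd,205,215,152,114,1),(400,300),interpolation=cv2.INTER_CUBIC)])])
cv2.imwrite('pics/m1.png',m)
E
```

```text
(no output)
```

View pics/m1.png

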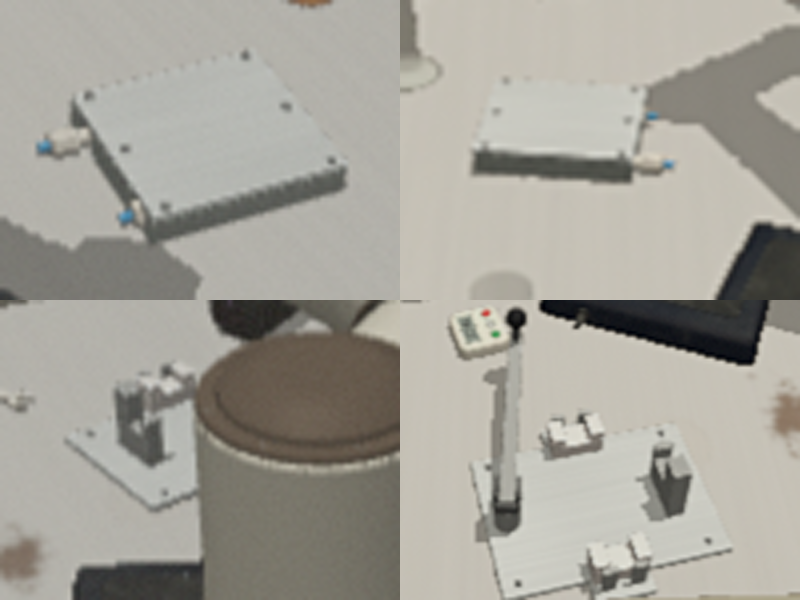

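Mosaic: the long column's fitting is at scene (296,264) and side (254,161), and the short one's end is at scene (311,284). In the cradle view the knob ball is at tile (517,318), the keeper at (670,480), and the saddles at (573,435) and (617,565). Next I fit rectangles to the depth clouds.

```bash
cat >> h.py <<'E'
def cloud(c,u0,u1,v0,v1):
    v,u=np.mgrid[v0:v1,u0:u1];K=c['K'];z=c['z_map'][v0:v1,u0:u1]
    P=np.stack([(u-K[0,2])/K[0,0]*z,-(v-K[1,2])/K[1,1]*z,-z],-1)[z>0]
    M=c['world_from_camera'];return P@M[:3,:3].T+M[:3,3]
E
python3 - <<'E'
from h import *
np.set_printoptions(precision=4,suppress=True)
sc,sd=load('scene0'),load('side0')
def rect(P,lo,hi):
    Q=P[(P[:,2]>lo)&(P[:,2]<hi)];print(len(Q),np.median(Q[:,2]))
    b=cv2.minAreaRect((Q[:,:2]*1000).astype(np.float32));print(b);return Q
for n,c,b in(("sc",sc,(285,375,238,295)),("sd",sd,(205,254,138,168))):
    P=cloud(c,*b);print(n,'bench',np.median(P[P[:,2]<.012][:,2]));rect(P,.022,.036)
P=cloud(sd,228,335,255,330);print('bench',np.percentile(P[:,2],[5,20,50]))
Q=rect(P,.005,.012)
for h in(.026,.038,.0555,.0715): print(h,[dict(n=len(q),c=q.mean(0)) for q in [P[abs(P[:,2]-h)<.003]]])
print('knob',tri(ray(sd,205+117*.38,215+18*.38),), ) if 0 else None
k=cloud(sd,246,253,218,226);print('knob pts',k[k[:,2]>.05].mean(0),k[:,2].max())
# fitting
print('fit tri',tri(ray(sc,295.5,264.8),ray(sd,254.0,160.7)))
print('tip tri',tri(ray(sc,289.8,267),ray(sd,257.8,161.2)))
print('fit dep',dep(sc,296,264),dep(sd,254,161))
E
```

```text
sc bench 0.0007724508670634567
1772 0.02874871822268804
((659.806640625, -343.4847412109375), (129.95388793945312, 152.6873321533203), 82.02183532714844)
sd bench 0.0010364350033246206
754 0.028803825367707037
((664.3582763671875, -341.24481201171875), (131.88851928710938, 150.38253784179688), 82.02385711669922)
bench [-0.0009  0.0007  0.008 ]
3613 0.008676598576030203
((528.225341796875, 291.3873291015625), (215.26573181152344, 194.80528259277344), 11.969796180725098)
0.026 [{'n': 248, 'c': array([0.5289, 0.3026, 0.0261])}]
0.038 [{'n': 312, 'c': array([0.5238, 0.3022, 0.0384])}]
0.0555 [{'n': 232, 'c': array([0.5828, 0.2724, 0.0544])}]
0.0715 [{'n': 63, 'c': array([0.4582, 0.2983, 0.0719])}]
knob pts [0.6008 0.1204 0.0882] 0.09635276807629689
fit tri (array([ 0.574 , -0.2906,  0.008 ]), [np.float64(0.001832046037330379), np.float64(0.0018320460373306498)])
tip tri (array([ 0.5581, -0.2889,  0.0059]), [np.float64(7.346914641173977e-05), np.float64(7.346914641169231e-05)])
fit dep [ 0.5728 -0.2968  0.0178] [ 0.5726 -0.2822  0.0114]
```

```bash
cat > g.py <<'E'
import sys,numpy as np
from scipy.spatial.transform import Rotation as R
from station import r, optics
def go(x,y,z,a):
    s=r.sense();E=np.array(s['ee_rot']);p=np.array(s['tcp_pos']);a=np.radians(a)
    Y=np.array([np.cos(a),np.sin(a),0]);Z=np.array([0,0,-1.]);T=np.column_stack([np.cross(Y,Z),Y,Z])
    print('t',round(s['time_s'],2),'at',p.round(4),'yaw',round(np.degrees(np.arctan2(E[1,1],E[0,1])),2),'j',np.round(s['joints'],1),'w',round(s['gripper_width'],3),'F',np.round(s['wrist_force'],1),'gf',s['gripper_force'])
    print('d',(E.T@(np.array([x,y,z])-p)).round(4),'rv',R.from_matrix(E.T@T).as_rotvec(degrees=True).round(2))
if __name__=='__main__': go(*map(float,sys.argv[1:]))
E
python3 g.py .5745 -.290 .08 82
python3 - <<'E'
from h import *
np.set_printoptions(precision=3,suppress=True)
sd=load('side0')
for n,b in(("blue",(318,362,160,184)),("bag",(255,352,172,235))):
    P=cloud(sd,*b);P=P[P[:,2]>.012];print(n,P.min(0),P.max(0))
E
```

```text
t 0.1 at [ 0.2431 -0.5752  0.2216] yaw 112.9 j [-52.3  22.1   0.4  -0.  -68.4 -14.8] w 0.999 F [-0.2  0.4  0.2] gf 0.0
d [-0.4163  0.1335  0.1418] rv [ 0.11 -0.04 30.9 ]
blue [ 0.189 -0.225  0.012] [ 0.364 -0.113  0.06 ]
bag [ 0.232 -0.207  0.012] [0.57  0.11  0.043]
```

The manual's scale: turns go in shares of 120 degrees. Converting my numbers, 30.9 degrees / 120 = 0.2575.

Emit:
steer_hand(increments=[{"finger_gap":0.5,"sx":-0.05,"sy":0.016,"sz":0.012,"wz":0.0333},{"finger_gap":0.5,"sx":-0.1,"sy":0.032,"sz":0.025,"wz":0.0667},{"finger_gap":0.5,"sx":-0.15,"sy":0.048,"sz":0.037,"wz":0.1},{"finger_gap":0.5,"sx":-0.2,"sy":0.064,"sz":0.05,"wz":0.1333},{"finger_gap":0.5,"sx":-0.25,"sy":0.08,"sz":0.062,"wz":0.1667},{"finger_gap":0.5,"sx":-0.3,"sy":0.096,"sz":0.075,"wz":0.2},{"finger_gap":0.5,"sx":-0.35,"sy":0.112,"sz":0.088,"wz":0.2333},{"finger_gap":0.5,"sx":-0.395,"sy":0.127,"sz":0.1,"wx":0.0008,"wz":0.2575}])

```text
time_s: 0.9
tcp_pos: [0.5392, -0.3205, 0.1283]
ee_rot: [[-0.99, 0.141, -0.0], [0.141, 0.99, -0.001], [0.0, -0.002, -1.0]]
wrist_force: [-0.1, -1.5, -0.6]
gripper_width: 0.505
gripper_force: 0.0
```

Emit:
steer_hand(increments=[{"finger_gap":0.5,"sx":-0.015,"sy":0.005},{"finger_gap":0.5,"sx":-0.021,"sy":0.0065},{"finger_gap":0.5,"sx":-0.021,"sy":0.0065},{"finger_gap":0.5,"sx":-0.021,"sy":0.0065}])

```text
time_s: 1.3
tcp_pos: [0.5588, -0.3192, 0.1291]
ee_rot: [[-0.99, 0.14, -0.0], [0.14, 0.99, -0.001], [0.0, -0.001, -1.0]]
wrist_force: [-0.3, -0.2, -0.8]
gripper_width: 0.5
gripper_force: 0.0
```

```bash
python3 g.py .5745 -.290 .005 82; python3 - <<'E'
from h import *
from station import r, optics
a=[]
for n in("scene","wrist"):
    c=optics.capture(n);np.savez(f'pics/{n}1.npz',**c)
    a.append(cv2.cvtColor(c['pixels'],cv2.COLOR_RGB2BGR))
print(c['K'],c['world_from_camera'])
a[0]=crop(load('scene1'),150,140,128,96,3);a[1]=cv2.resize(a[1],(400,300)) 
cv2.imwrite('pics/m2.png',np.hstack([a[0][:288],cv2.resize(a[1],(384,288))]))
E
```

```text
t 1.3 at [ 0.5588 -0.3192  0.1291] yaw 81.93 j [-15.3  28.   -4.    0.1 -57.9 -82.8] w 0.5 F [-0.3 -0.2 -0.8] gf 0.0
d [-0.0114  0.0313  0.124 ] rv [-0.08 -0.   -0.07]
[[297.31863964   0.         252.37519614]
 [  0.         297.31863964 190.89637393]
 [  0.           0.           1.        ]] [[ 0.13972195 -0.95805028 -0.25023477  0.49065605]
 [ 0.99018914  0.13472743  0.03706724 -0.30960437]
 [-0.0017988  -0.25295887  0.96747536  0.29134206]
 [ 0.          0.          0.          1.        ]]
```

View pics/m2.png

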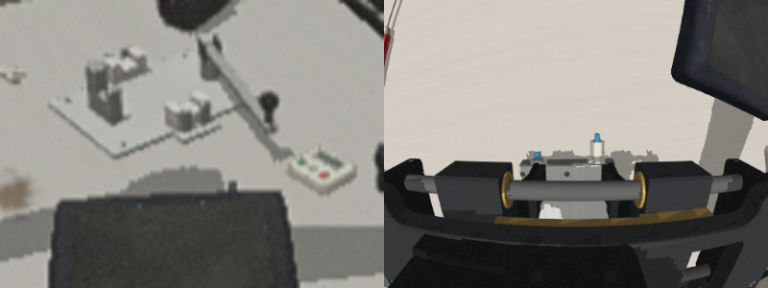

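Scene (left): the cradle is now in full view, with the knob ball at about (240,175), the saddles clear and the bar open. Wrist (right): the long column's fitting is at about pixel (284,197), ahead of the fingers and slightly to the right.

```bash
python3 - <<'E'
from h import *
np.set_printoptions(precision=4,suppress=True)
w,sc,sd=load('wrist1'),load('scene1'),load('side0')
print('fit wrist@.008',at_z(w,284,197,.012,True))
print('tri',tri(ray(w,284,197,True),ray(sc,295.5,264.8),ray(sd,254,160.7)))
P=cloud(sc,160,245,140,200)
Q=P[(P[:,2]>.005)&(P[:,2]<.012)&(P[:,0]>.38)&(P[:,1]>.17)];print(cv2.minAreaRect((Q[:,:2]*1000).astype(np.float32)))
print('knob tri',tri(ray(sc,239.7,175),ray(sd,249.6,222)))
k=cloud(sc,234,246,168,182);k=k[k[:,2]>.07];print(k.mean(0),k[:,2].max())
# cheek/saddle features in cradle frame
for c,b in((sc,(160,250,140,200)),(sd,(228,335,255,330))):
    P=cloud(c,*b);a=np.radians(12);X=np.array([np.cos(a),np.sin(a)]);Y=np.array([-X[1],X[0]]);d=P[:,:2]-[.5282,.2914];x,y=d@X,d@Y
    for s in(1,-1):
        m=(abs(P[:,2]-.038)<.0025)&(abs(y*s-.07)<.02)&(abs(x)<.04)
        print(s,m.sum(),'x',x[m].min(),x[m].max(),'y',y[m].min(),y[m].max())
E
```

```text
fit wrist@.008 [ 0.5733 -0.2905  0.012 ]
tri (array([ 0.5742, -0.2904,  0.0081]), [np.float64(0.0003626111882324263), np.float64(0.0017016720655310088), np.float64(0.0019786912464676253)])
((584.2175903320312, 351.45831298828125), (392.33221435546875, 344.00018310546875), 79.48062133789062)
knob tri (array([0.5985, 0.111 , 0.0771]), [np.float64(0.0003506926852784778), np.float64(0.00035069268527817274)])
[0.596  0.1093 0.0859] 0.09567094472492321
1 35 x -0.02668022113551977 0.02466822348269698 y 0.05622036496161806 0.08844473511742276
-1 35 x -0.027949187678803514 0.024586208654312762 y -0.08896765346699767 -0.05874584397210784
1 138 x -0.02372025352323028 0.02928183786537402 y 0.05662142470003546 0.08961509953285242
-1 104 x -0.02288508063524967 0.029050961218456052 y -0.08990012162384373 -0.05631296567152814
```

Emit:
steer_hand(increments=[{"finger_gap":0.5,"sx":-0.011,"sy":0.031,"sz":0.02},{"finger_gap":0.5,"sx":-0.011,"sy":0.031,"sz":0.05},{"finger_gap":0.5,"sx":-0.011,"sy":0.031,"sz":0.08},{"finger_gap":0.5,"sx":-0.011,"sy":0.031,"sz":0.08},{"finger_gap":0.5,"sx":-0.011,"sy":0.031,"sz":0.08}])

```text
time_s: 1.9
tcp_pos: [0.5747, -0.2904, 0.0496]
ee_rot: [[-0.99, 0.14, -0.0], [0.14, 0.99, -0.002], [-0.0, -0.002, -1.0]]
wrist_force: [1.0, -0.1, -0.4]
gripper_width: 0.497
gripper_force: 0.0
```

```bash
python3 g.py .5745 -.290 .005 82
```

```text
t 1.9 at [ 0.5747 -0.2904  0.0496] yaw 81.97 j [-12.4  32.9  -8.5   0.2 -48.5 -85.8] w 0.497 F [ 1.  -0.1 -0.4] gf 0.0
d [0.0002 0.0004 0.0446] rv [-0.13  0.01 -0.03]
```

Emit:
steer_hand(increments=[{"finger_gap":0.5,"sz":0.02},{"finger_gap":0.5,"sz":0.036},{"finger_gap":0.5,"sz":0.044},{"finger_gap":0.5,"sz":0.044},{"finger_gap":0,"sz":0.044},{"finger_gap":0,"sz":0.044},{"finger_gap":0,"sz":0.044},{"finger_gap":0,"sz":0.044}])

```text
time_s: 2.7
tcp_pos: [0.5754, -0.2897, 0.0057]
ee_rot: [[-0.99, 0.139, 0.001], [0.139, 0.99, -0.002], [-0.002, -0.002, -1.0]]
wrist_force: [0.6, -0.6, -0.5]
gripper_width: 0.219
gripper_force: 0.2
```

Emit:
steer_hand(increments=[{"finger_gap":0},{"finger_gap":0},{"finger_gap":0},{"finger_gap":0,"sx":0.005},{"finger_gap":0,"sx":0.015},{"finger_gap":0,"sx":0.025}])

```text
time_s: 3.3
tcp_pos: [0.5506, -0.2862, 0.0055]
ee_rot: [[-0.99, 0.139, 0.003], [0.139, 0.99, -0.003], [-0.003, -0.002, -1.0]]
wrist_force: [2.7, -0.1, 2.7]
gripper_width: 0.193
gripper_force: 30.0
```

```bash
python3 g.py .5745 -.290 .005 82
```

```text
t 3.3 at [ 0.5506 -0.2862  0.0055] yaw 82.03 j [-12.5  34.3 -14.1   0.2 -41.4 -85.6] w 0.193 F [ 2.7 -0.1  2.7] gf 30.000745351571823
d [-0.0242 -0.0004  0.0006] rv [-0.12  0.17  0.03]
```

Emit:
steer_hand(increments=[{"finger_gap":0,"sx":0.015},{"finger_gap":0,"sx":0.035},{"finger_gap":0,"sx":0.055},{"finger_gap":0,"sx":0.075},{"finger_gap":0,"sx":0.095},{"finger_gap":0,"sx":0.11},{"finger_gap":0,"sx":0.12},{"finger_gap":0,"sx":0.12}])

```text
time_s: 4.1
tcp_pos: [0.429, -0.2691, 0.0055]
ee_rot: [[-0.99, 0.14, -0.002], [0.14, 0.99, -0.001], [0.002, -0.001, -1.0]]
wrist_force: [-1.8, 1.1, 9.0]
gripper_width: 0.194
gripper_force: 30.0
```

Emit:
steer_hand(increments=[{"finger_gap":0},{"finger_gap":0.4},{"finger_gap":0.4},{"finger_gap":0.4},{"finger_gap":0.4},{"finger_gap":0.4,"sz":-0.03},{"finger_gap":0.4,"sz":-0.06},{"finger_gap":0.4,"sz":-0.08}])

```text
time_s: 4.9
tcp_pos: [0.4318, -0.2694, 0.0864]
ee_rot: [[-0.99, 0.139, 0.001], [0.139, 0.99, -0.002], [-0.001, -0.002, -1.0]]
wrist_force: [0.9, -0.3, -0.0]
gripper_width: 0.399
gripper_force: 0.0
```

```bash
python3 g.py .5 -.28 .08 82
python3 - <<'E'
from h import *
from station import r, optics
for n in("scene","side"):
    c=optics.capture(n);np.savez(f'pics/{n}2.npz',**c)
cv2.imwrite('pics/m3.png',np.hstack([crop(load('scene2'),210,210,133,130,3),crop(load('side2'),190,110,133,130,3)]))
E
```

```text
t 4.9 at [ 0.4318 -0.2694  0.0864] yaw 82.02 j [-13.6  19.3 -26.2   0.1 -44.4 -84.5] w 0.399 F [ 0.9 -0.3 -0. ] gf 0.0
d [-0.069  -0.001   0.0065] rv [-0.11  0.08  0.02]
```

View pics/m3.png

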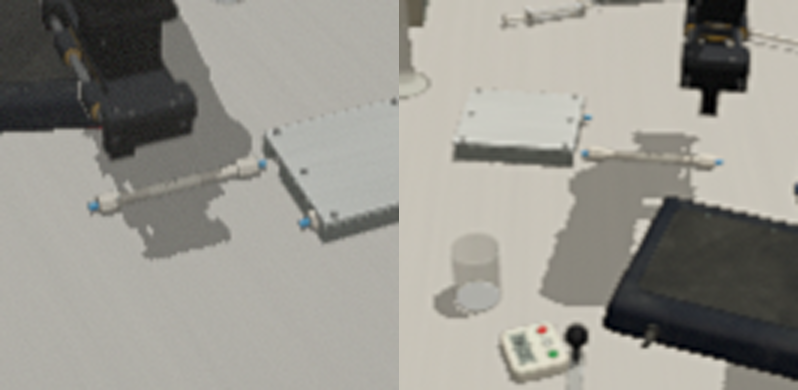

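The column lies free in front of the mouth. Its blue ends are at scene (240.7,279.3) and (298,264.3), and at side (296.3,164) and (252.3,161.3). The short column is unmoved.

```bash
python3 - <<'E'
from h import *
np.set_printoptions(precision=4,suppress=True)
sc,sd=load('scene2'),load('side2')
a,ea=tri(ray(sc,240.7,279.3),ray(sd,296.3,164));b,eb=tri(ray(sc,298,264.3),ray(sd,252.3,161.3))
print(a,ea[0],b,eb[0],np.linalg.norm(b-a),np.degrees(np.arctan2(*(b-a)[[1,0]])),(a+b)/2)
X=np.array([.99,-.139]);print('rack x',((a+b)/2-[.662,-.3425,0])[:2]@X)
E
python3 g.py .5 -.28 .1 82
```

```text
[ 0.4139 -0.2687  0.0056] 0.0007137873358659367 [ 0.5814 -0.2904  0.0061] 0.0029747269779227536 0.16887438214578554 -7.407731717247218 [ 0.4976 -0.2796  0.0058]
rack x -0.17145954767791657
t 5.0 at [ 0.4332 -0.2698  0.0876] yaw 82.04 j [-13.6  19.2 -26.2   0.2 -44.2 -84.5] w 0.4 F [-0.3 -0.4 -0.4] gf 0.0
d [-0.0676 -0.0009 -0.012 ] rv [-0.15  0.35  0.04]
```

Emit:
steer_hand(increments=[{"finger_gap":0.4,"sx":-0.035,"sy":-0.0005},{"finger_gap":0.4,"sx":-0.065,"sy":-0.0005,"sz":0.02},{"finger_gap":0.4,"sx":-0.065,"sy":-0.0005,"sz":0.05},{"finger_gap":0.4,"sx":-0.065,"sy":-0.0005,"sz":0.05},{"finger_gap":0.4,"sx":-0.065,"sy":-0.0005,"sz":0.05}])

```text
time_s: 5.5
tcp_pos: [0.4944, -0.2786, 0.0338]
ee_rot: [[-0.99, 0.139, -0.004], [0.139, 0.99, -0.001], [0.003, -0.001, -1.0]]
wrist_force: [0.6, 0.3, 1.1]
gripper_width: 0.399
gripper_force: 0.0
```

```bash
python3 g.py .4975 -.279 .005 82.2
```

```text
t 5.5 at [ 0.4944 -0.2786  0.0338] yaw 82.01 j [-13.   28.3 -20.6   0.1 -41.3 -85.1] w 0.399 F [0.6 0.3 1.1] gf 0.0
d [-0.0032  0.0001  0.0288] rv [-0.08 -0.2  -0.19]
```

Emit:
steer_hand(increments=[{"finger_gap":0.4,"sx":-0.002,"sz":0.015},{"finger_gap":0.4,"sx":-0.002,"sz":0.027},{"finger_gap":0.4,"sx":-0.002,"sz":0.027},{"finger_gap":0,"sx":-0.002,"sz":0.028},{"finger_gap":0,"sx":-0.002,"sz":0.028},{"finger_gap":0,"sx":-0.002,"sz":0.028},{"finger_gap":0,"sx":-0.002,"sz":0.028},{"finger_gap":0,"sx":-0.002,"sz":0.028}])

```text
time_s: 6.3
tcp_pos: [0.498, -0.2793, 0.0075]
ee_rot: [[-0.99, 0.139, 0.001], [0.139, 0.99, -0.002], [-0.001, -0.002, -1.0]]
wrist_force: [-0.5, 0.2, 3.0]
gripper_width: 0.118
gripper_force: 30.0
```

Emit:
steer_hand(increments=[{"finger_gap":0},{"finger_gap":0},{"finger_gap":0,"sz":-0.01},{"finger_gap":0,"sz":-0.03},{"finger_gap":0,"sz":-0.06},{"finger_gap":0,"sz":-0.09},{"finger_gap":0,"sz":-0.12},{"finger_gap":0,"sz":-0.15}])

```text
time_s: 7.1
tcp_pos: [0.497, -0.2787, 0.1582]
ee_rot: [[-0.99, 0.139, -0.001], [0.139, 0.99, -0.001], [0.0, -0.001, -1.0]]
wrist_force: [0.7, 0.2, -2.3]
gripper_width: 0.114
gripper_force: 30.0
```

```bash
python3 g.py .529 .2915 .16 192
```

```text
t 7.1 at [ 0.497  -0.2787  0.1582] yaw 81.99 j [-13.   19.8 -12.8   0.1 -57.4 -85.1] w 0.114 F [ 0.7  0.2 -2.3] gf 29.998950362205505
d [ 0.0478  0.5691 -0.0025] rv [-3.0000e-02 -8.0000e-02 -1.1001e+02]
```

Rotation vector at row in one call relative to call start: fine.

Scaled: -58 degrees / 120 = -0.4833.

Emit:
steer_hand(increments=[{"finger_gap":0,"sx":0.003,"sy":0.02,"sz":-0.003,"wz":-0.0333},{"finger_gap":0,"sx":0.006,"sy":0.055,"sz":-0.003,"wz":-0.0917},{"finger_gap":0,"sx":0.01,"sy":0.095,"sz":-0.003,"wz":-0.1583},{"finger_gap":0,"sx":0.013,"sy":0.135,"sz":-0.003,"wz":-0.225},{"finger_gap":0,"sx":0.016,"sy":0.175,"sz":-0.003,"wz":-0.2917},{"finger_gap":0,"sx":0.02,"sy":0.215,"sz":-0.003,"wz":-0.3583},{"finger_gap":0,"sx":0.023,"sy":0.255,"sz":-0.003,"wz":-0.425},{"finger_gap":0,"sx":0.026,"sy":0.29,"sz":-0.003,"wz":-0.4833}])

```text
time_s: 7.9
tcp_pos: [0.5117, 0.0136, 0.1596]
ee_rot: [[-0.638, -0.77, -0.0], [-0.77, 0.638, -0.002], [0.001, -0.001, -1.0]]
wrist_force: [0.7, 0.3, -0.9]
gripper_width: 0.117
gripper_force: 30.0
```

```bash
python3 g.py .529 .2915 .16 192
```

```text
t 7.9 at [0.5117 0.0136 0.1596] yaw 140.33 j [ 19.8  14.4 -20.6   0.1 -55.  -59.5] w 0.117 F [ 0.7  0.3 -0.9] gf 29.997475147247314
d [-0.225   0.1641 -0.0008] rv [-1.000e-02 -9.000e-02 -5.167e+01]
```

Scaled: -51.7 degrees / 120 = -0.4308.

Emit:
steer_hand(increments=[{"finger_gap":0,"sx":-0.03,"sy":0.022,"wz":-0.0583},{"finger_gap":0,"sx":-0.06,"sy":0.044,"wz":-0.1167},{"finger_gap":0,"sx":-0.09,"sy":0.066,"wz":-0.175},{"finger_gap":0,"sx":-0.12,"sy":0.088,"wz":-0.2333},{"finger_gap":0,"sx":-0.15,"sy":0.11,"wz":-0.3},{"finger_gap":0,"sx":-0.18,"sy":0.132,"wz":-0.3583},{"finger_gap":0,"sx":-0.21,"sy":0.153,"wz":-0.4083},{"finger_gap":0,"sx":-0.225,"sy":0.164,"wz":-0.4308}])

```text
time_s: 8.7
tcp_pos: [0.531, 0.2921, 0.1587]
ee_rot: [[0.207, -0.978, 0.0], [-0.978, -0.207, -0.002], [0.002, 0.0, -1.0]]
wrist_force: [-0.5, -0.8, -1.9]
gripper_width: 0.114
gripper_force: 30.0
```

Emit:
steer_hand(increments=[{"finger_gap":0},{"finger_gap":0},{"finger_gap":0}])

```text
time_s: 9.0
tcp_pos: [0.5309, 0.2883, 0.1589]
ee_rot: [[0.201, -0.98, -0.001], [-0.98, -0.201, -0.002], [0.002, 0.001, -1.0]]
wrist_force: [1.0, -1.1, -1.7]
gripper_width: 0.117
gripper_force: 30.0
```

```bash
python3 g.py .529 .2915 .16 192
python3 - <<'E'
from h import *
from station import r, optics
for n in("scene","side","wrist"):
    c=optics.capture(n);np.savez(f'pics/{n}3.npz',**c)
print(c['world_from_camera'].tolist())
m=np.vstack([np.hstack([crop(load('scene3'),130,110,133,100,3),crop(load('side3'),205,185,133,100,3)]),np.hstack([cv2.resize(crop(load('wrist3'),0,0,512,384,1),(399,300)),crop(load('wrist3'),150,150,200,150,2)[:300,:399]])])
cv2.imwrite('pics/m4.png',m)
E
```

```text
t 9.0 at [0.5309 0.2883 0.1589] yaw -168.39 j [ 43.9  23.   -7.8   0.1 -59.4 -32.3] w 0.117 F [ 1.  -1.1 -1.7] gf 29.99847024679184
d [-0.0035  0.0012 -0.0011] rv [ 0.07 -0.13 -0.39]
[[-0.9793466209091191, 0.19569981916798548, 0.050811188644899044, 0.5450260365735058], [-0.20218838719166382, -0.9482004901582562, -0.2450218083119865, 0.22119663661773858], [0.000228470399748315, -0.2502347123027895, 0.9681851767921341, 0.3213983302068513], [0.0, 0.0, 0.0, 1.0]]
```

View pics/m4.png

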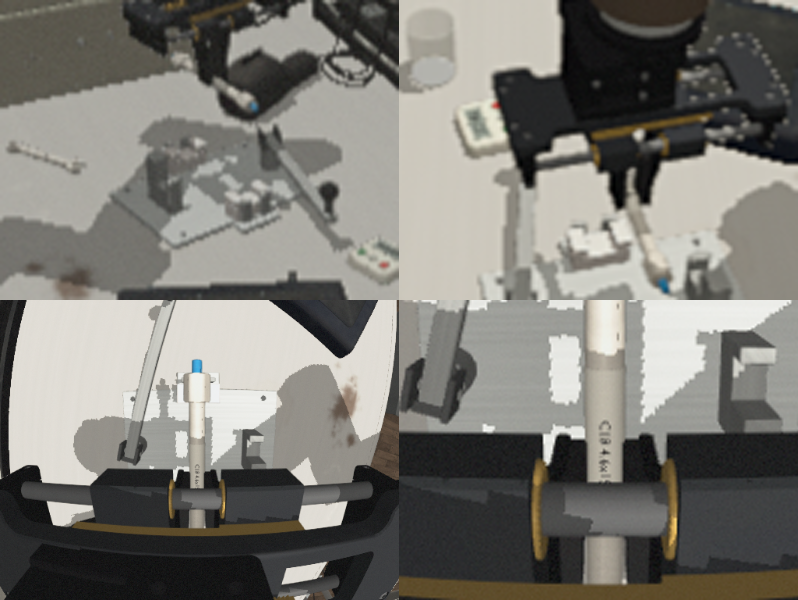

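The column hangs level along the cradle's y, above the saddles. Its tips are at scene (214.7,145), wrist (252.8,84.5) and side (293.3,280.7). I compute its centre in the grip before lowering.

```bash
python3 - <<'E'
from h import *
np.set_printoptions(precision=4,suppress=True)
sc,sd,w=load('scene3'),load('side3'),load('wrist3')
q=[at_z(sc,214.7,145,.1594),at_z(w,252.8,84.5,.1594,True),at_z(sd,293.3,280.7,.1594)]
print(q,tri(ray(sc,214.7,145),ray(w,252.8,84.5,True)))
t=np.array([.5309,.2883]);a=np.radians(11.6);X=np.array([np.cos(a),np.sin(a)]);Y=np.array([-X[1],X[0]])
for p in q: print((p[:2]-t)@X,(p[:2]-t)@Y)
E
python3 g.py .529 .2915 .06 192
```

```text
[array([0.5499, 0.2063, 0.1594]), array([0.5482, 0.2044, 0.1594]), array([0.515 , 0.3694, 0.1594])] (array([0.5486, 0.2044, 0.1606]), [np.float64(0.00043299177612763376), np.float64(0.0004329917761277394)])
0.0020892874873664454 -0.0841342213381178
9.903753077158464e-05 -0.08563476528644937
0.0007096407481861969 0.0826495974560511
t 9.15 at [0.5313 0.2885 0.1593] yaw -168.38 j [ 43.9  23.   -7.7   0.1 -59.4 -32.3] w 0.114 F [-0.6 -1.  -1.7] gf 29.998430013656616
d [-0.0035  0.0016  0.0993] rv [ 0.01 -0.1  -0.38]
```

Scaled: -0.4 degrees / 120 = -0.0033.

Emit:
steer_hand(increments=[{"finger_gap":0,"sx":-0.002,"sy":0.001,"sz":0.01,"wz":-0.0033},{"finger_gap":0,"sx":-0.0037,"sy":0.0016,"sz":0.035,"wz":-0.0033},{"finger_gap":0,"sx":-0.0037,"sy":0.0016,"sz":0.06,"wz":-0.0033},{"finger_gap":0,"sx":-0.0037,"sy":0.0016,"sz":0.08,"wz":-0.0033},{"finger_gap":0,"sx":-0.0037,"sy":0.0016,"sz":0.09,"wz":-0.0033},{"finger_gap":0,"sx":-0.0037,"sy":0.0016,"sz":0.09,"wz":-0.0033},{"finger_gap":0,"sx":-0.0037,"sy":0.0016,"sz":0.09,"wz":-0.0033}])

```text
time_s: 9.85
tcp_pos: [0.5295, 0.293, 0.0696]
ee_rot: [[0.21, -0.978, 0.001], [-0.978, -0.21, -0.001], [0.002, -0.001, -1.0]]
wrist_force: [-0.2, -0.1, -1.7]
gripper_width: 0.112
gripper_force: 30.0
```

```bash
python3 g.py .529 .292 .035 192
python3 - <<'E'
from h import *
from station import r, optics
for n in("side","wrist","scene"):
    c=optics.capture(n);np.savez(f'pics/{n}4.npz',**c)
m=np.vstack([np.hstack([crop(load('scene4'),150,130,80,60,5),crop(load('side4'),245,245,80,60,5)]),np.hstack([crop(load('wrist4'),140,60,200,150,2),crop(load('wrist4'),205,60,100,75,4)])])
cv2.imwrite('pics/m5.png',m)
E
```

```text
t 9.85 at [0.5295 0.293  0.0696] yaw -167.88 j [ 44.3  28.5 -13.4   0.1 -48.1 -32.3] w 0.112 F [-0.2 -0.1 -1.7] gf 29.99856323003769
d [0.0008 0.0007 0.0346] rv [-0.05 -0.09  0.12]
```

View pics/m5.png

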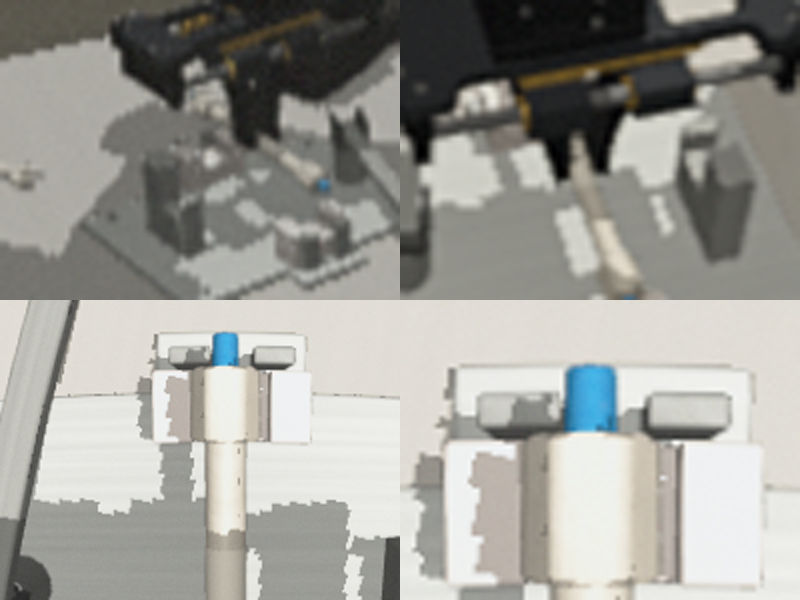

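The wrist crop shows the −y fitting over its saddle. The fitting spans u 242–263.5 and the saddle's outer edges are at u about 216 and 295, at v about 110. Next I convert these at their own heights.

```bash
python3 - <<'E'
from h import *
np.set_printoptions(precision=4,suppress=True)
w=load('wrist4');a=np.radians(12);X=np.array([np.cos(a),np.sin(a)]);Y=np.array([-X[1],X[0]]);o=np.array([.529,.292])
def f(n,u,v,z):
    p=at_z(w,u,v,z,True)[:2]-o;print(n,p@X,p@Y)
T=lambda x,y:(205+(x-400)/4,60+(y-300)/4)
f('fitL',*T(549,500),.070);f('fitR',*T(634,500),.070)
f('sadL',*T(445,510),.038);f('sadR',*T(762,510),.038)
f('cheekinL',*T(522,520),.038);f('cheekinR',*T(683,520),.038)
f('sad top edge',*T(720,442),.038);f('sad bot',*T(720,583),.038)
f('fit top',*T(590,436),.070);f('fit bot',*T(590,580),.070);f('tube near',140+(225-0)/2,60+(590-300)/2,.07)
E
```

```text
fitL 0.00658094601486981 -0.07058663824985667
fitR -0.004879005980436593 -0.07062588942401739
sadL 0.02463359085571414 -0.06971163570220457
sadR -0.02684539096127353 -0.06998020171363538
cheekinL 0.01209853921539548 -0.06791994951864326
cheekinR -0.013953073168517452 -0.06805062592883197
sad top edge -0.019853399061775006 -0.08097180143068555
sad bot -0.020127217872261752 -0.05783022968142861
fit top 0.0010808135420789123 -0.07933801245508686
fit bot 0.0010180240307318363 -0.05966653657612477
tube near 0.0008802918661102224 -0.017210647670398288
```

Emit:
steer_hand(increments=[{"finger_gap":0,"sy":0.0018,"sz":0.005},{"finger_gap":0,"sy":0.0018,"sz":0.015},{"finger_gap":0,"sy":0.0018,"sz":0.022},{"finger_gap":0,"sy":0.0018,"sz":0.027},{"finger_gap":0,"sy":0.0018,"sz":0.031},{"finger_gap":0,"sy":0.0018,"sz":0.034},{"finger_gap":0,"sy":0.0018,"sz":0.034},{"finger_gap":0,"sy":0.0018,"sz":0.034}])

```text
time_s: 10.8
tcp_pos: [0.5273, 0.2924, 0.0351]
ee_rot: [[0.21, -0.978, 0.0], [-0.978, -0.21, -0.002], [0.002, -0.0, -1.0]]
wrist_force: [0.3, -0.7, -1.1]
gripper_width: 0.119
gripper_force: 30.0
```

```bash
python3 g.py .529 .292 .034 192
```

```text
t 10.8 at [0.5273 0.2924 0.0351] yaw -167.89 j [ 44.4  30.8 -15.4   0.1 -43.8 -32.4] w 0.119 F [ 0.3 -0.7 -1.1] gf 29.99850243330002
d [ 0.0008 -0.0015  0.0011] rv [-0.01 -0.1   0.11]
```

Emit:
steer_hand(increments=[{"finger_gap":0,"sz":0.001},{"finger_gap":0,"sz":0.002},{"finger_gap":0,"sz":0.002},{"finger_gap":0.4,"sz":0.002},{"finger_gap":0.4,"sz":0.002},{"finger_gap":0.4,"sz":0.002},{"finger_gap":0.4},{"finger_gap":0.4,"sz":-0.02}])

```text
time_s: 11.6
tcp_pos: [0.5256, 0.2911, 0.0529]
ee_rot: [[0.209, -0.978, -0.004], [-0.978, -0.209, -0.005], [0.004, 0.005, -1.0]]
wrist_force: [-0.1, -0.5, -0.9]
gripper_width: 0.389
gripper_force: 0.0
```

Emit:
steer_hand(increments=[{"finger_gap":0.4,"sz":-0.04},{"finger_gap":0.4,"sz":-0.08},{"finger_gap":0.4,"sz":-0.12},{"finger_gap":0.4,"sz":-0.12},{"finger_gap":0.4,"sz":-0.12}])

```text
time_s: 12.1
tcp_pos: [0.5273, 0.2929, 0.1763]
ee_rot: [[0.21, -0.978, 0.002], [-0.978, -0.21, 0.001], [-0.0, -0.002, -1.0]]
wrist_force: [-0.7, 0.0, -1.4]
gripper_width: 0.401
gripper_force: 0.0
```

```bash
python3 g.py .6 .115 .15 192
python3 - <<'E'
from h import *
from station import r, optics
for n in("side","wrist","scene"):
    c=optics.capture(n);np.savez(f'pics/{n}5.npz',**c)
m=np.vstack([np.hstack([crop(load('scene5'),150,130,100,75,4),crop(load('side5'),215,220,133,100,3)[:,:400]][:1]+[cv2.resize(crop(load('side5'),215,220,133,100,1),(400,300),interpolation=cv2.INTER_CUBIC)]),np.hstack([crop(load('wrist5'),140,60,200,150,2),cv2.resize(crop(load('wrist5'),0,0,512,384,1),(400,300))])])
cv2.imwrite('pics/m6.png',m)
E
```

```text
t 12.1 at [0.5273 0.2929 0.1763] yaw -167.91 j [ 44.4  21.9  -6.7   0.1 -61.3 -32.4] w 0.401 F [-0.7  0.  -1.4] gf 0.0
d [ 0.1892 -0.0337  0.0263] rv [-0.12  0.01  0.09]
```

View pics/m6.png

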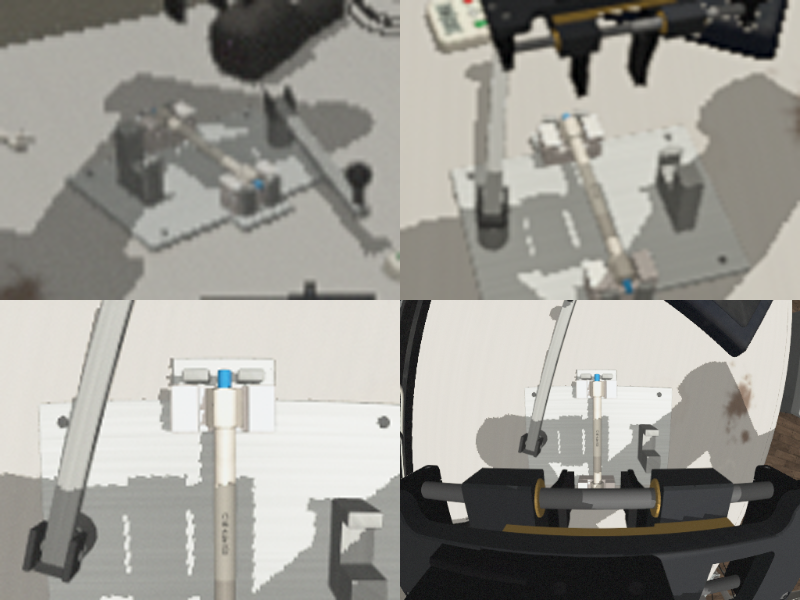

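Both fittings sit in their pockets and the tube lies between the saddles. The −y tip is at scene (214.8,176) and wrist (252.5,100), the +y tip at side (291,315.7), and the knob at scene (239.5,173). Next I check the seating height and refine the knob position.

```bash
python3 - <<'E'
from h import *
np.set_printoptions(precision=4,suppress=True)
sc,sd,w,sd0=load('scene5'),load('side5'),load('wrist5'),load('side0')
a,e=tri(ray(sc,214.8,176),ray(w,252.5,100,True));b=at_z(sd,291,315.7,.034)
print(a,e[0],b,(a+b)/2,np.linalg.norm((a-b)[:2]),np.degrees(np.arctan2(*(b-a)[[1,0]])))
print('knob',tri(ray(sc,239.5,173.2),ray(sd0,249.6,222)))
im=sc['pixels'].astype(int);
for c,bx,n in((sc,(230,250,163,186),'sc'),(sd0,(240,258,213,230),'sd')):
    g=c['pixels'][bx[2]:bx[3],bx[0]:bx[1]].mean(2)<60;g=cv2.morphologyEx(g.astype(np.uint8),cv2.MORPH_OPEN,np.ones((5,5)));m=cv2.moments(g,True);print(n,m['m00'],bx[0]+m['m10']/m['m00'],bx[2]+m['m01']/m['m00'])
a,r_=np.radians(12),.195
P=np.array([.5287,.2915])+.085*np.array([np.cos(a),np.sin(a)]);print('pivot',P)
for T in (0,.3): 
    t=a+np.pi+T;print('knob closed',T,P+r_*np.array([np.cos(t),np.sin(t)]))
E
```

```text
[0.5455 0.2091 0.0326] 0.0013660333505366884 [0.5099 0.3735 0.034 ] [0.5277 0.2913 0.0333] 0.1682360378355466 102.20296489225613
knob (array([0.5992, 0.1153, 0.0816]), [np.float64(0.0009748546378382143), np.float64(0.0009748546378380602)])Traceback (most recent call last):
  File "<stdin>", line 9, in <module>
ZeroDivisionError: float division by zero
```

```bash
python3 g.py .5992 .1155 .13 176.3
```

```text
t 12.25 at [0.5264 0.292  0.1735] yaw -167.9 j [ 44.4  22.1  -6.9   0.1 -61.3 -32.4] w 0.401 F [-0.6  0.2 -0.4] gf 0.0
d [ 0.1877 -0.0343  0.0439] rv [ 0.14 -0.19 15.8 ]
```

The manual's scale: turns go in shares of 120 degrees. Converting my numbers, 15.8 degrees / 120 = 0.1317.

Emit:
steer_hand(increments=[{"finger_gap":0.6,"sx":0.04,"sy":-0.007,"wz":0.0333},{"finger_gap":0.6,"sx":0.08,"sy":-0.014,"wz":0.0667},{"finger_gap":0.6,"sx":0.12,"sy":-0.021,"wz":0.1},{"finger_gap":0.6,"sx":0.16,"sy":-0.029,"sz":0.015,"wz":0.1317},{"finger_gap":0.6,"sx":0.188,"sy":-0.034,"sz":0.035,"wz":0.1317},{"finger_gap":0.6,"sx":0.188,"sy":-0.034,"sz":0.044,"wz":0.1317},{"finger_gap":0.6,"sx":0.188,"sy":-0.034,"sz":0.044,"wz":0.1317},{"finger_gap":0.6,"sx":0.188,"sy":-0.034,"sz":0.044,"wz":0.1317}])

```text
time_s: 13.05
tcp_pos: [0.5997, 0.1164, 0.1309]
ee_rot: [[-0.063, -0.998, -0.001], [-0.998, 0.063, -0.002], [0.002, 0.0, -1.0]]
wrist_force: [-0.7, 0.5, 0.3]
gripper_width: 0.599
gripper_force: 0.0
```

```bash
python3 g.py .5992 .1155 .063 176.3
python3 - <<'E'
from h import *
from station import r, optics
for n in("side","wrist","scene"):
    c=optics.capture(n);np.savez(f'pics/{n}6.npz',**c)
cv2.imwrite('pics/m7.png',np.hstack([crop(load('scene6'),190,110,100,75,4),cv2.resize(crop(load('wrist6'),140,90,240,180,1),(400,300),interpolation=cv2.INTER_CUBIC)]))
E
```

```text
t 13.05 at [0.5997 0.1164 0.1309] yaw 176.37 j [ 26.2  25.1  -8.8   0.1 -56.2 -29.9] w 0.599 F [-0.7  0.5  0.3] gf 0.0
d [0.0008 0.0004 0.0679] rv [ 0.02 -0.14  0.07]
```

View pics/m7.png

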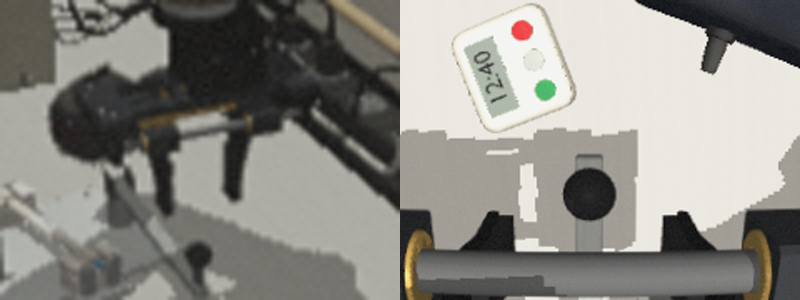

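The knob is midway between the open fingers, at wrist (253.4,206.4) and scene (239.7,173.7).

```bash
python3 - <<'E'
from h import *
w,sc,sd=load('wrist6'),load('scene6'),load('side0')
print(at_z(w,253.4,206.4,.082,True),tri(ray(w,253.4,206.4,True),ray(sc,239.7,173.7)),tri(ray(w,253.4,206.4,True),ray(sc,239.7,173.7),ray(sd,249.6,222)))
E
python3 g.py .5992 .1155 .063 176.3
```

```text
[0.59916636 0.11507207 0.082     ] (array([0.59997167, 0.11520089, 0.07992912]), [np.float64(0.000919414878888403), np.float64(0.0009194148788885263)]) (array([0.59929764, 0.11475752, 0.08050865]), [np.float64(0.000755699116942301), np.float64(0.001342123632426986), np.float64(0.0009971328345465286)])
t 13.2 at [0.6    0.1171 0.1322] yaw 176.41 j [ 26.2  25.   -8.7   0.1 -56.2 -29.9] w 0.603 F [-0.4 -0.5  0.2] gf 0.0
d [0.0016 0.0009 0.0692] rv [-0.1  -0.06  0.11]
```

Emit:
steer_hand(increments=[{"finger_gap":0.6,"sx":0.0015,"sy":0.0005,"sz":0.03},{"finger_gap":0.6,"sx":0.0015,"sy":0.0005,"sz":0.055},{"finger_gap":0.6,"sx":0.0015,"sy":0.0005,"sz":0.068},{"finger_gap":0.6,"sx":0.0015,"sy":0.0005,"sz":0.068},{"finger_gap":0,"sx":0.0015,"sy":0.0005,"sz":0.068},{"finger_gap":0,"sx":0.0015,"sy":0.0005,"sz":0.068},{"finger_gap":0,"sx":0.0015,"sy":0.0005,"sz":0.068},{"finger_gap":0,"sx":0.0015,"sy":0.0005,"sz":0.068}])

```text
time_s: 14.0
tcp_pos: [0.5997, 0.1144, 0.0643]
ee_rot: [[-0.064, -0.998, 0.002], [-0.998, 0.064, -0.001], [0.001, -0.002, -1.0]]
wrist_force: [-0.2, -0.1, 0.4]
gripper_width: 0.326
gripper_force: 0.0
```

Emit:
steer_hand(increments=[{"finger_gap":0},{"finger_gap":0},{"finger_gap":0}])

```text
time_s: 14.3
tcp_pos: [0.5995, 0.1143, 0.0636]
ee_rot: [[-0.064, -0.998, 0.001], [-0.998, 0.064, -0.002], [0.001, -0.001, -1.0]]
wrist_force: [0.2, 0.4, 1.2]
gripper_width: 0.258
gripper_force: 30.0
```

```bash
python3 g.py .5992 .1155 .063 176.3
```

```text
t 14.3 at [0.5995 0.1143 0.0636] yaw 176.31 j [ 26.   29.3 -13.    0.1 -47.8 -29.8] w 0.258 F [0.2 0.4 1.2] gf 29.986489957664162
d [-0.0012  0.0004  0.0006] rv [-0.05 -0.08  0.01]
```

Gripped: 0.258 × 87 ≈ 22.4 mm, plus the ~1 mm offset seen on the earlier grasps, fits the 24 mm ball. Now lift along the arc.

Emit:
steer_hand(increments=[{"finger_gap":0,"sx":-0.001,"sz":-0.005},{"finger_gap":0,"sx":-0.003,"sz":-0.012},{"finger_gap":0,"sx":-0.005,"sz":-0.02},{"finger_gap":0,"sx":-0.007,"sz":-0.028},{"finger_gap":0,"sx":-0.007,"sz":-0.028},{"finger_gap":0,"sx":-0.007,"sz":-0.028}])

```text
time_s: 14.9
tcp_pos: [0.5997, 0.1213, 0.0917]
ee_rot: [[-0.064, -0.998, 0.001], [-0.998, 0.064, -0.002], [0.002, -0.001, -1.0]]
wrist_force: [-0.2, -1.6, -0.2]
gripper_width: 0.251
gripper_force: 30.0
```

```bash
python3 g.py .5992 .1155 .063 176.3
```

```text
t 14.9 at [0.5997 0.1213 0.0917] yaw 176.31 j [ 26.6  27.5 -11.2   0.1 -51.3 -30.4] w 0.251 F [-0.2 -1.6 -0.2] gf 30.00239369692281
d [0.0057 0.0001 0.0287] rv [-0.04 -0.09  0.01]
```

```bash
python3 - <<'E'
from h import *
from station import r, optics
c=optics.capture("scene");np.savez('pics/scene7.npz',**c);cv2.imwrite('pics/m8.png',crop(c,190,110,100,75,4))
E
```

```text
(no output)
```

View pics/m8.png

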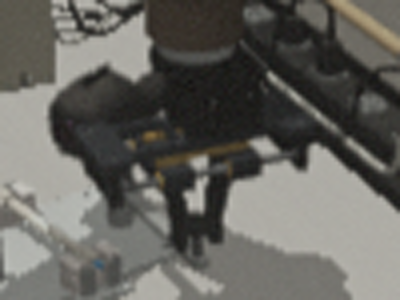

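The fingers enclose the ball with the stem visible below them, at about crop (200,245), so the bar is lifted. Now swing it about the pivot.

Scaled: 50.8 degrees / 120 = 0.4233.

Emit:
steer_hand(increments=[{"finger_gap":0,"sx":-0.0005,"sy":0.013,"wz":0.0333},{"finger_gap":0,"sx":-0.003,"sy":0.034,"wz":0.0875},{"finger_gap":0,"sx":-0.0085,"sy":0.0558,"wz":0.1442},{"finger_gap":0,"sx":-0.0163,"sy":0.0765,"wz":0.2},{"finger_gap":0,"sx":-0.0264,"sy":0.0962,"wz":0.2567},{"finger_gap":0,"sx":-0.0387,"sy":0.1142,"wz":0.3125},{"finger_gap":0,"sx":-0.0531,"sy":0.1309,"wz":0.3683},{"finger_gap":0,"sx":-0.0692,"sy":0.1457,"wz":0.4233}])

```text
time_s: 15.75
tcp_pos: [0.4573, 0.1999, 0.0908]
ee_rot: [[-0.817, -0.576, -0.001], [-0.576, 0.817, -0.002], [0.002, -0.001, -1.0]]
wrist_force: [0.3, 0.2, -0.9]
gripper_width: 0.255
gripper_force: 30.0
```

```bash
python3 g.py .4270 .2700 .092 102
```

```text
t 15.75 at [0.4573 0.1999 0.0908] yaw 125.2 j [ 42.3  18.2 -27.1   0.1 -44.8 -97.2] w 0.255 F [ 0.3  0.2 -0.9] gf 29.995137071236968
d [-0.0157  0.0748 -0.0014] rv [-0.08 -0.11 23.2 ]
```

Scaled: 23.2 degrees / 120 = 0.1933.

Emit:
steer_hand(increments=[{"finger_gap":0,"sx":-0.0018,"sy":0.0262,"wz":0.0667},{"finger_gap":0,"sx":-0.0064,"sy":0.0487,"wz":0.125},{"finger_gap":0,"sx":-0.0113,"sy":0.0643,"wz":0.1667},{"finger_gap":0,"sx":-0.0155,"sy":0.0745,"wz":0.1933},{"finger_gap":0,"sx":-0.0155,"sy":0.0745,"wz":0.1933},{"finger_gap":0,"sx":-0.0155,"sy":0.0745,"wz":0.1933},{"finger_gap":0,"sx":-0.0155,"sy":0.0745,"wz":0.1933}])

```text
time_s: 16.45
tcp_pos: [0.4267, 0.2682, 0.0904]
ee_rot: [[-0.977, -0.213, -0.003], [-0.213, 0.977, -0.004], [0.003, -0.003, -1.0]]
wrist_force: [-5.9, -0.5, -0.5]
gripper_width: 0.255
gripper_force: 30.0
```

```bash
python3 g.py .4279 .2701 .063 102;  python3 - <<'E'
from h import *
from station import r, optics
for n in("side","wrist"):
    c=optics.capture(n);np.savez(f'pics/{n}8.npz',**c)
cv2.imwrite('pics/m9.png',np.hstack([crop(load('side8'),230,240,100,75,4),cv2.resize(crop(load('wrist8'),100,60,320,240,1),(400,300),interpolation=cv2.INTER_CUBIC)]))
E
```

```text
t 16.45 at [0.4267 0.2682 0.0904] yaw 102.3 j [  50.6   18.7  -26.3    0.   -45.2 -128.3] w 0.255 F [-5.9 -0.5 -0.5] gf 30.008793734014034
d [-0.0016  0.0017  0.0274] rv [-0.17 -0.2   0.3 ]
```

View pics/m9.png

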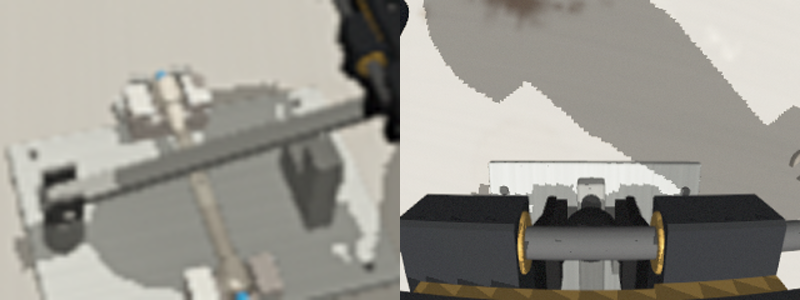

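The side view shows the bar across the column and over the keeper, with the keeper block at about crop (310,175) under the bar near the gripper. Now I lower it along its arc.

Emit:
steer_hand(increments=[{"finger_gap":0,"sx":0.001,"sy":0.0012,"sz":0.006},{"finger_gap":0,"sx":0.0025,"sy":0.0012,"sz":0.012},{"finger_gap":0,"sx":0.004,"sy":0.0012,"sz":0.018},{"finger_gap":0,"sx":0.005,"sy":0.0012,"sz":0.023},{"finger_gap":0,"sx":0.0055,"sy":0.0012,"sz":0.026},{"finger_gap":0,"sx":0.0055,"sy":0.0012,"sz":0.026},{"finger_gap":0,"sx":0.0055,"sy":0.0012,"sz":0.026}])

```text
time_s: 17.25
tcp_pos: [0.4205, 0.2671, 0.0642]
ee_rot: [[-0.977, -0.212, -0.004], [-0.212, 0.977, -0.005], [0.005, -0.004, -1.0]]
wrist_force: [-7.4, -1.7, 2.2]
gripper_width: 0.255
gripper_force: 30.0
```

```bash
python3 g.py .4211 .2686 .063 102
```

```text
t 17.25 at [0.4205 0.2671 0.0642] yaw 102.24 j [  51.1   20.5  -28.6   -0.   -41.2 -128.9] w 0.255 F [-7.4 -1.7  2.2] gf 30.007980912923813
d [-0.0009  0.0013  0.0012] rv [-0.24 -0.3   0.24]
```

Emit:
steer_hand(increments=[{"finger_gap":0.5},{"finger_gap":0.5},{"finger_gap":0.5},{"finger_gap":0.5,"sz":-0.005},{"finger_gap":0.5,"sz":-0.03},{"finger_gap":0.5,"sz":-0.07},{"finger_gap":0.5,"sz":-0.11},{"finger_gap":0.5,"sz":-0.15}])

```text
time_s: 18.05
tcp_pos: [0.4227, 0.2695, 0.2173]
ee_rot: [[-0.977, -0.213, 0.001], [-0.213, 0.977, -0.001], [-0.001, -0.001, -1.0]]
wrist_force: [0.8, 0.8, -0.8]
gripper_width: 0.501
gripper_force: 0.0
```

Emit:
steer_hand(increments=[{"finger_gap":0.5,"sx":0.03,"sy":-0.03,"sz":-0.02},{"finger_gap":0.5,"sx":0.05,"sy":-0.07,"sz":-0.03},{"finger_gap":0.5,"sx":0.05,"sy":-0.11,"sz":-0.03},{"finger_gap":0.5,"sx":0.05,"sy":-0.15,"sz":-0.03},{"finger_gap":0.5,"sx":0.05,"sy":-0.19,"sz":-0.03},{"finger_gap":0.5,"sx":0.05,"sy":-0.19,"sz":-0.03}])

```text
time_s: 18.65
tcp_pos: [0.4144, 0.0701, 0.2461]
ee_rot: [[-0.978, -0.208, 0.002], [-0.208, 0.978, -0.001], [-0.001, -0.002, -1.0]]
wrist_force: [-0.6, -1.1, 0.5]
gripper_width: 0.498
gripper_force: 0.0
```

```bash
python3 - <<'E'
from h import *
from station import r, optics
s=r.sense();print(s['tcp_pos'],s['wrist_force'])
for n in("side","scene"):
    c=optics.capture(n);np.savez(f'pics/{n}9.npz',**c)
cv2.imwrite('pics/m10.png',np.hstack([crop(load('side9'),230,240,100,75,4),crop(load('scene9'),140,125,100,75,4)]))
E
```

```text
[0.41440243 0.07010011 0.24613309] [-0.62584976 -1.12182217  0.50259019]
```

View pics/m10.png

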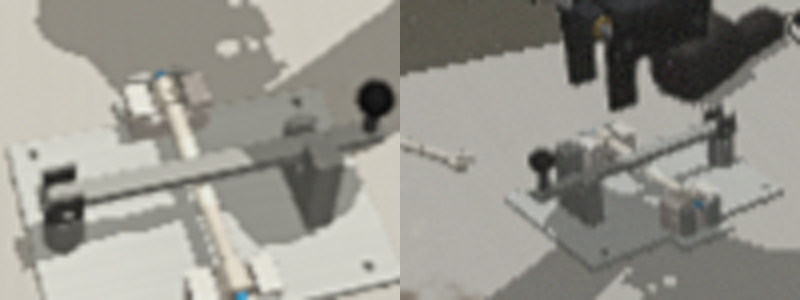

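The bar lies across the column between the lip and the back stop, with the knob at side (323.7,265) and scene (175.5,165.2). One last check with numbers.

```bash
python3 - <<'E'
from h import *
np.set_printoptions(precision=4,suppress=True)
sc,sd=load('scene9'),load('side9')
k,e=tri(ray(sc,175.5,165.2),ray(sd,323.75,265));d=k[:2]-[.6118,.3092]
print(k,e[0],'swing',np.arctan2(d[1],d[0])%(2*np.pi)-np.radians(192))
P=cloud(sd,235,322,262,300);a=np.radians(12);X=np.array([np.cos(a),np.sin(a)]);Y=np.array([-X[1],X[0]]);q=P[:,:2]-[.5287,.2915];x,y=q@X,q@Y
for l in(-.06,-.03,0,.03,.06):
    m=(abs(x-l)<.012)&(abs(y)<.02)&(P[:,2]>.045)&(P[:,2]<.08);print(l,m.sum(),'z',np.median(P[m,2]),'y',np.median(y[m]))
E
```

```text
[0.4219 0.2671 0.0796] 0.00043707804469447596 swing 0.008970351385563458
-0.06 106 z 0.054176550251885336 y 0.00013854916621725395
-0.03 65 z 0.05310297146849141 y 0.0013505264476756987
0 67 z 0.0532901214008108 y 0.001767669736106485
0.03 66 z 0.05299268986277317 y 0.0019462399901872744
0.06 70 z 0.0533869992765309 y 0.001963041601029038
```

Bar top is level at 53 mm and swing is about 0.01 rad, so it is latched. I'm handing it in.

```bash
python3 -c "
from station import r, optics
print(r.finish_job())"
```

```text
the job is handed in; nothing more can be done
None
```

The job is handed in, with no verdict returned: the long column measured seated in both pockets and the latch bar fully down in the notch (swing about 0.01 rad, bar level), at about 19 s of the 61 s allowed; the short column was left in the rack.

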